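# Thread up the clip stand for the next colour

## Task

Get the thread stand ready: throw every bare white spool that is clipped in it into the cardboard bin, and snap each full spool that is lying about fully down into the clip bay of its own colour. The coloured disc on the black patch of the order board shows the next colour: loosen the orange clamp knob, slide the thread guide until its eye is in line with the middle of the bay of that colour (whether or not that bay has a spool), and clamp it tight again. Leave the other things on the table where they are.

Things in the scene. Friction and masses are not known exactly. Their poses are not given: they have to be found in the camera images.
- bay_red: Fixed clip bay, red base plate 114 x 52 mm; four such bays stand 80 mm apart along y, in any colour order, on a white deck 20 mm high. Origin: centre of the plate's underside; x, away from the robot, is the axis of a clipped spool. Steel spring jaws stand at x = -48 and +48 mm, top 52 mm above the origin. Two black blocks carry the spool.
- bay_blue: Like the red bay, blue plate. In each bay the jaws have inward ridges 41 mm above the origin, 73 mm apart at rest, which yield up to 7 mm each. Press a spool straight down between them, axis along x, either way round, with 5 to 10 N: it snaps in and rests with its centre 32 mm above the origin. A straight pull upwards of about that force frees it.
- bay_yellow: Like the red bay, yellow plate (blocks' tops 16 mm above the origin; jaws 26 mm wide in y).
- bay_green: Like the red bay, green plate.
- thread_red: Loose full spool of red thread, 60 g, may be absent. Origin at its centre, x along its axis. Thread 28 mm in diameter, 50 mm long, between white square flanges (32 x 32 x 6 mm); beyond them 45 deg conical ends tapering from 30 to 14 mm; 78 mm long overall. Lies on a flange side, centre 16 mm above the table.
- thread_blue: Loose full spool of blue thread, 60 g, may be absent. Origin at its centre, x along its axis. Thread 28 mm in diameter, 50 mm long, between white square flanges (32 x 32 x 6 mm); beyond them 45 deg conical ends tapering from 30 to 14 mm; 78 mm long overall. Lies on a flange side, centre 16 mm above the table.
- thread_yellow: Loose full spool of yellow thread, 60 g, may be absent. Origin at its centre, x along its axis. Thread 28 mm in diameter, 50 mm long, between white square flanges (32 x 32 x 6 mm); beyond them 45 deg conical ends tapering from 30 to 14 mm; 78 mm long overall. Lies on a flange side, centre 16 mm above the table.
- thread_green: Loose full spool of green thread, 60 g, may be absent. Origin at its centre, x along its axis. Thread 28 mm in diameter, 50 mm long, between white square flanges (32 x 32 x 6 mm); beyond them 45 deg conical ends tapering from 30 to 14 mm; 78 mm long overall. Lies on a flange side, centre 16 mm above the table.
- empty_a: Bare white empty spool, snapped in one of the bays at the start, 30 g, may be absent; form and size of a full one, but the white core between the flanges is 18 mm in diameter. Origin at its centre, x along its axis.
- empty_b: Bare white empty spool, snapped in one of the bays at the start, 30 g, may be absent; form and size of a full one, but the white core between the flanges is 18 mm in diameter. Origin at its centre, x along its axis.
- guide_eye (a point): Centre of the steel eye on the orange arm of the grey guide carriage, 76 mm above the table, 32 mm nearer the bays (-x) than the knob's axis. The carriage slides along the bays' y on a rail behind them (top 50 mm above the table), 140 mm either way from the row's middle. About 2 N moves it when free; clamped it holds against some 18 N.
- clamp (a joint): Angle of the orange clamp knob on top of the carriage (rad): 0 fully tight, 1.5 open stop; it grows anticlockwise seen from above. Below 0.3 the clamp is tight, above 0.8 the carriage is free, in between it drags. About 0.15 N m turns it; it stays where it is left.
- clamp_grip (a point): On the knob's axis, mid-height of its grip bar, 99 mm above the table. The bar is 44 long, 12 wide, 26 mm high (86 to 112 mm above the table); it points along the bays' x axis turned anticlockwise by (clamp - 0.75) rad. The carriage may be slid by this bar.
- bin: Fixed cardboard bin for empty spools, 130 (x) x 160 (y) x 45 mm high outside, walls and floor 5 mm; origin at the centre of its underside.
- next_spot (a point): Centre of a black patch, 58 mm square, on the grey order board (80 x 190 x 12 mm) that lies just beyond the stand: the disc on it shows the next colour; the other discs lie in a row beside it.
- chip_red: Fixed red disc, 34 mm in diameter, 7 mm thick; on the black patch or in the row beside it.
- chip_blue: Fixed blue disc, 34 mm in diameter, 7 mm thick; on the black patch or in the row beside it.
- chip_yellow: Fixed yellow disc, 34 mm in diameter, 7 mm thick; on the black patch or in the row beside it.
- chip_green: Fixed green disc, 34 mm in diameter, 7 mm thick; on the black patch or in the row beside it.
- mug: Bystander, loose: white mug 85 mm high; leave it where it is.
- tape_puck: Bystander, loose: yellow tape-measure puck, 60 mm across; leave it where it is.
- chalk_box: Bystander, loose: small cardboard chalk box 70 x 45 x 24 mm; leave it where it is.
- weight_a: Bystander, loose: dark steel pattern weight 60 x 60 x 22 mm; leave it where it is.
- glue_jar: Bystander, loose: glue jar 70 mm high, blue cap; leave it where it is.
Things that resemble listed ones, but are neither listed nor needed, are in the scene too. Leave any purple look-alike of the thread_red alone.

How it is judged:
At the end, for the whole second after the job is handed in: Each full spool sits in its colour's bay (within 6 mm sideways, 5 mm in height, 0.15 rad); each empty spool lies in the bin; the guide's eye is within 10 mm along the row of the middle of the bay whose colour is on the black patch; the clamp knob is below 0.3 rad (x of thread_red in the frame of bay_red between -0.006 and 0.006 m and y of thread_red in the frame of bay_red between -0.006 and 0.006 m and z of thread_red in the frame of bay_red between 0.027 and 0.037 m and angle between the x axis of thread_red and the x axis of bay_red, either way round below 0.15 rad and linear speed of each of thread_red, thread_blue, thread_yellow, thread_green below 0.03 m/s and x of thread_blue in the frame of bay_blue between -0.006 and 0.006 m and y of thread_blue in the frame of bay_blue between -0.006 and 0.006 m and z of thread_blue in the frame of bay_blue between 0.027 and 0.037 m and angle between the x axis of thread_blue and the x axis of bay_blue, either way round below 0.15 rad and x of thread_yellow in the frame of bay_yellow between -0.006 and 0.006 m and y of thread_yellow in the frame of bay_yellow between -0.006 and 0.006 m and z of thread_yellow in the frame of bay_yellow between 0.027 and 0.037 m and angle between the x axis of thread_yellow and the x axis of bay_yellow, either way round below 0.15 rad and x of thread_green in the frame of bay_green between -0.006 and 0.006 m and y of thread_green in the frame of bay_green between -0.006 and 0.006 m and z of thread_green in the frame of bay_green between 0.027 and 0.037 m and angle between the x axis of thread_green and the x axis of bay_green, either way round below 0.15 rad and x of empty_a in the frame of bin between -0.065 and 0.065 m and y of empty_a in the frame of bin between -0.08 and 0.08 m and z of each of empty_a, empty_b in the frame of bin below 0.065 m and linear speed of each of empty_a, empty_b below 0.05 m/s and x of empty_b in the frame of bin between -0.065 and 0.065 m and y of empty_b in the frame of bin between -0.08 and 0.08 m and ((horizontal distance between chip_red and next_spot below 0.015 m and y of guide_eye in the frame of bay_red between -0.01 and 0.01 m) or (horizontal distance between chip_blue and next_spot below 0.015 m and y of guide_eye in the frame of bay_blue between -0.01 and 0.01 m) or (horizontal distance between chip_yellow and next_spot below 0.015 m and y of guide_eye in the frame of bay_yellow between -0.01 and 0.01 m) or (horizontal distance between chip_green and next_spot below 0.015 m and y of guide_eye in the frame of bay_green between -0.01 and 0.01 m)) and value of joint clamp below 0.3 rad); the robot touches nothing.
It fails at once if the mug is shoved away or tipped (distance of mug from where it was at the start of the episode above 0.05 m or angle between mug's own z axis and vertical above 0.7 rad).
It fails at once if the tape puck is shoved away or tipped (distance of tape_puck from where it was at the start of the episode above 0.05 m or angle between tape_puck's own z axis and vertical above 0.7 rad).
It fails at once if the chalk box is shoved away or tipped (distance of chalk_box from where it was at the start of the episode above 0.05 m or angle between chalk_box's own z axis and vertical above 0.7 rad).
It fails at once if the weight a is shoved away or tipped (distance of weight_a from where it was at the start of the episode above 0.05 m or angle between weight_a's own z axis and vertical above 0.7 rad).
It fails at once if the glue jar is shoved away or tipped (distance of glue_jar from where it was at the start of the episode above 0.05 m or angle between glue_jar's own z axis and vertical above 0.7 rad).
Of thread_red, thread_blue, thread_yellow, thread_green only 3 to 4 are there at a start; the rules pass over those that are not, and their reading is None.
Of empty_a, empty_b only 1 to 2 are there at a start; the rules pass over those that are not, and their reading is None.
At some moment in a run one of thread_red, thread_blue, thread_yellow, thread_green may be knocked a few centimetres aside while the robot is not near it.
Once in a run the grip may slacken for a moment while it holds something.
It also fails if it takes over 210 s, if anything falls off the work surface, if the arm or the gripper's body presses on something with over 40 N, if the wrist force passes 120 N, or if a joint passes its speed limit or range.

## Robot

A 6-joint arm with a two-finger parallel gripper is mounted at the origin on the work surface. World frame = base frame: x ahead of the robot, y to its left, z up, the work surface at z = 0. Lengths are in m, angles in rad, forces in N, time in s.
With the tool pointing down it reaches from about 0.4 to 0.825 m from the base axis. Payload 7 kg.
Tool frame: the origin (TCP) lies on the centre line of the jaws, within the pads' length; the fingertips stand arm.tip_reach ahead of it and the grasp point (between the pads) lies 5 mm behind it (arm.tip_reach is the distance from the TCP to the fingertips, in m); z points along the fingers, y is the line along which they close (so a half turn about z gives the same grasp; the last joint's range is limited). The gripper opens to 88 mm and grips with 3 to 60 N. Pads are 19 mm wide; open, the fingers measure 130 mm over their backs; the gripper's body (78 mm by 193 mm) begins 47 mm behind the grasp point.
Start: joints at [1.569, 0.359, 0.012, 0, -1.224, -0.288], TCP at [0.193, 0.647, 0.241] pointing down, gripper open.
Joint ranges: [-3.07, 3.07], [-1.43, 2.12], [-1.02, 1.25], [-3.03, 1.67], [-3.05, -0], [-3.03, 3.03]. Speed limits (rad/s): [2.39, 2.39, 3.01, 3.14, 3.14, 3.14].

## Interface

Orientations are given as [roll, pitch, yaw] about the fixed x, y, z axes, in that order (R = Rz(yaw) Ry(pitch) Rx(roll)).
In Python, from station import status, optics, order, arm gives the robot as it stands. The module is installed in compiled form; this text tells all that it offers.
- The arm moves only by the shell command python3 -m jog 'ROWS' [FORCE]. ROWS is JSON, a list of rows, each a list of 3 entries, a list of its own where there are three numbers: the gripper command: -1 is shut, 1 is fully open, values between are in proportion, then the shift along the tool's x, y, z in mm, then the turn about the tool's z in rad. A call has 1 to 20 rows; each row is the pose to reach, as a shift and turn from the pose commanded when the call began, along the tool's axes at that moment; what a row does not reach only later rows make up. A row lasts 1/8 s, in which the tool goes at most 62.5 mm and 10.7 degrees, less where a joint would pass 70% of its speed; a pose out of reach is approached as far as the arm can. A call with a gripper value outside its range is refused whole. The fingers move at their own pace and stop on an object; FORCE is the grip in N (left out, the last holds). Time passes only in rows, so rows that repeat a pose let the fingers close. It gives the time, the measured TCP pose, the force, the opening and the grip force at its end, in the units of the state.
- status.get_state(): the state, without advancing time (a new reading comes with each control period).
- optics.grab_frame(name): name is "scene" or "top" or "wrist"; returns a dict with "color" (384x512x3 uint8, red, green, blue), "mtx" (3x3 intrinsics, pixels), "cam_to_world" (4x4, takes a point from camera to world coordinates). Camera axes: x right, y down, z forward; pixel columns grow to the right and rows downward; lengths in m; the calibration is good to about 2 mm. A picture is of the moment at which its call begins. There is no depth.
- order.job_done(): hands the job in; it is judged then, once.
The state is a dict: "t": time; "q": joint angles; "qd": joint speeds; "joint_efforts": joint torques, N m; "eef_pos": TCP position; "ee_rot": TCP orientation; "force": force on the tool from outside, world axes, zero at the start; "moment": the same for the moment, N m; "width": finger opening in m; "gripper_force": force on a finger pad.
Only numpy, scipy, OpenCV 4.12 (cv2) and the standard library are available. Lean on these libraries where they do the work, as an engineer would, in place of code of your own. Each camera call takes 0.05 s, during which the arm holds its last target. There are 200 camera calls.

## Working session

There is one attempt and no reset: what is moved stays moved. The work goes in short steps, Python scripts to look and compute and a shell command to move; the robot and the scene stay as the last step left them, time stands still between calls to the robot, and variables do not carry over. Pictures are saved under pics/ and viewed, at most 14 in all, crops included, and the job is handed in when it is done.

```bash
mkdir -p pics; cat > h.py <<'E'
import numpy as np, cv2
from station import status, optics, order, arm
def grab(n,save=None):
    f=optics.grab_frame(n)
    if save: cv2.imwrite('pics/'+save+'.png',cv2.cvtColor(f['color'],cv2.COLOR_RGB2BGR))
    return f
def ray(f,u,v,z):
    K=np.array(f['mtx']);T=np.array(f['cam_to_world'])
    d=T[:3,:3]@np.linalg.inv(K)@np.array([u,v,1.]);o=T[:3,3]
    return o+d*(z-o[2])/d[2]
def proj(f,p):
    K=np.array(f['mtx']);T=np.array(f['cam_to_world'])
    c=K@(T[:3,:3].T@(np.asarray(p)-T[:3,3]));return c[:2]/c[2]
E
python3 - <<'E'
from h import *
import pickle
print(status.get_state(),arm.tip_reach)
for n in('scene','top','wrist'):
    f=grab(n,n+'0'); pickle.dump(f,open(n+'0.pkl','wb')); print(n,np.round(f['cam_to_world'],3).tolist(),np.round(f['mtx'],1).tolist())
a=cv2.imread('pics/top0.png');cv2.imwrite('pics/top0b.png',cv2.resize(a,(800,600),interpolation=cv2.INTER_CUBIC))
E
```

```text
{'t': 0.0, 'q': array([ 1.56906564e+00,  3.59413172e-01,  1.10934781e-02, -3.43956817e-04,
       -1.22407802e+00, -2.88104136e-01]), 'qd': array([ 3.10937451e-05,  3.47322908e-04,  4.93752565e-04,  2.21946187e-04,
        6.62589586e-04, -1.05160698e-04]), 'joint_efforts': array([ 1.72301275e-04, -5.82718384e+01,  2.93053293e+01,  6.99734464e+00,
        6.72531605e-03, -1.66050236e-04]), 'eef_pos': array([0.19280126, 0.64641923, 0.23962184]), 'ee_rot': array([ 3.13996539e+00, -1.45038620e-04, -2.89951848e-01]), 'force': array([-0.43264569, -0.27150204, -1.12864738]), 'moment': array([ 0.01336601, -0.05705395,  0.01894278]), 'gripper_force': 0.0, 'width': 0.08778630772004957} 0.014
scene [[-0.539, 0.494, -0.682, 1.514], [0.842, 0.336, -0.421, 0.571], [0.021, -0.802, -0.597, 0.953], [0.0, 0.0, 0.0, 1.0]] [[425.1, 0.0, 255.9], [0.0, 425.1, 196.7], [0.0, 0.0, 1.0]]
top [[-0.01, -0.996, 0.084, 0.435], [-1.0, 0.01, -0.001, -0.053], [-0.0, -0.084, -0.996, 1.253], [0.0, 0.0, 0.0, 1.0]] [[381.7, 0.0, 247.9], [0.0, 381.7, 187.9], [0.0, 0.0, 1.0]]
wrist [[-0.286, -0.928, -0.238, 0.256], [-0.958, 0.277, 0.07, 0.628], [0.001, 0.248, -0.969, 0.385], [0.0, 0.0, 0.0, 1.0]] [[281.3, 0.0, 257.5], [0.0, 281.3, 193.3], [0.0, 0.0, 1.0]]
```

View pics/top0b.png

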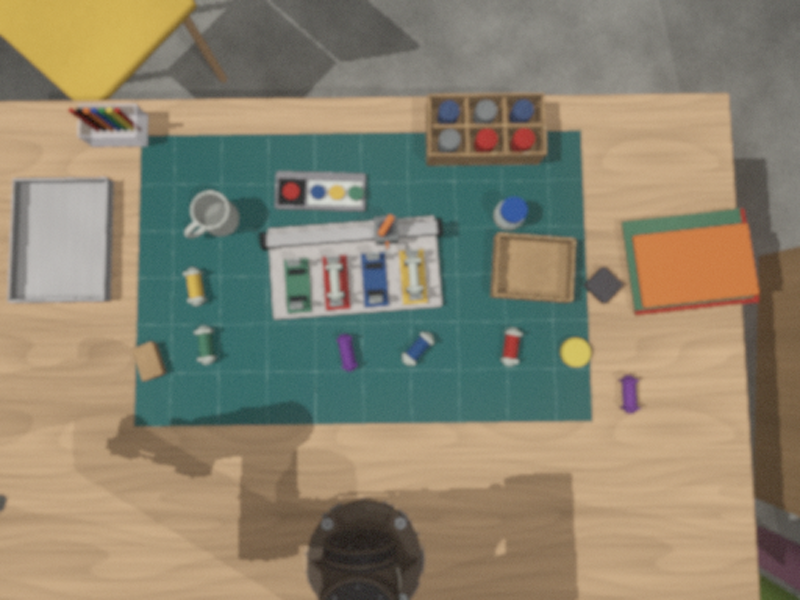

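View pics/scene0.png

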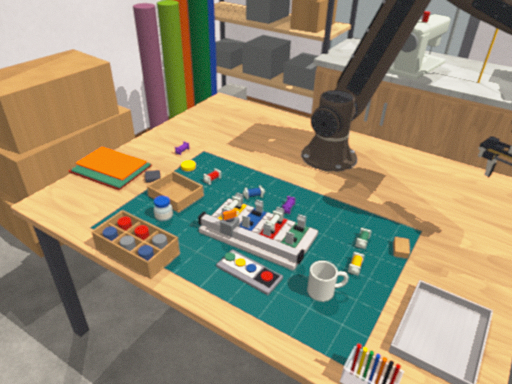

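The top view (800x600) shows bays left to right: green (298,285), red with empty (335,282), blue (375,279), yellow with empty (413,275). The red disc is on the patch (291,191) and the knob is at (386,226). The bin is at (535,267). Loose spools are yellow (195,286), green (206,345), blue (418,349) and red (512,347).

```bash
cat >> h.py <<'E'
HUE={'red':(174,8),'orange':(9,17),'yellow':(20,34),'green':(50,92),'blue':(100,122)}
def mask(f,c,s=110,v=50):
    h=cv2.cvtColor(f['color'],cv2.COLOR_RGB2HSV);a,b=HUE[c]
    m=(h[...,0]>=a)&(h[...,0]<=b) if a<b else (h[...,0]>=a)|(h[...,0]<=b)
    return (m&(h[...,1]>s)&(h[...,2]>v)).astype(np.uint8)
def blobs(f,c,box=None,s=110,v=50,amin=40):
    m=mask(f,c,s,v)
    if box: k=np.zeros_like(m);k[box[1]:box[3],box[0]:box[2]]=1;m=m*k
    n,l,st,ce=cv2.connectedComponentsWithStats(m)
    return m,l,[(i,st[i].tolist(),ce[i]) for i in range(1,n) if st[i,4]>=amin]
def axis(f,l,i,z):
    """centre and long-axis angle (world) of blob pixels cast on plane z"""
    vs,us=np.where(l==i)
    P=np.array([ray(f,u,v,z)[:2] for u,v in zip(us,vs)])
    (c,s,a)=cv2.minAreaRect((P*1000).astype(np.float32))
    w,V=np.linalg.eigh(np.cov(P.T));d=V[:,1]
    return np.round(P.mean(0),4),np.round(np.arctan2(d[1],d[0])%np.pi,3),np.round(c,1),np.round(s,0),np.round(a,1)
E
python3 - <<'E'
from h import *
import pickle
f=pickle.load(open('top0.pkl','rb'))
for c,s in (('red',110),('yellow',100),('blue',110),('orange',130)):
    m,l,b=blobs(f,c,(85,100,385,245),s)
    for i,st,ce in b: print(c,st,np.round(ce,1),*axis(f,l,i,0.02))
h=cv2.cvtColor(f['color'],cv2.COLOR_RGB2HSV)
for p in((132,221),(190,182),(105,230),(120,200)): print(p,h[p[1],p[0]])
for n,u,v,z in(('bin',535/1.5625,267/1.5625,.045),('greenspool',206/1.5625,345/1.5625,.02),('greenbay',298/1.5625,285/1.5625,.024),('knob',386/1.5625,226/1.5625,.1)):print(n,ray(f,u,v,z).round(3))
E
```

```text
red [180, 116, 13, 12, 115] [185.8 121.8] [0.7598 0.1482] 1.398 [759.3 147.6] [38. 37.] 44.3
red [218, 164, 6, 33, 101] [220.1 180.9] [0.5634 0.0363] 0.066 [566.2  37.4] [105.  13.] 4.5
red [322, 215, 10, 14, 112] [326.7 221.5] [ 0.4284 -0.3064] 2.974 [ 428.3 -306.4] [27. 43.] 81.3
yellow [211, 119, 9, 8, 56] [215.1 122.8] [0.7556 0.0518] 1.484 [756.6  52.1] [26. 23.] 89.4
yellow [256, 161, 17, 33, 144] [260.7 179.8] [ 0.5655 -0.0955] 0.292 [ 575.4 -106.3] [107.  47.] 4.5
yellow [268, 167, 4, 17, 51] [269.7 175. ] [ 0.581  -0.1251] 0.053 [ 581.  -124.5] [10. 52.] 89.2
yellow [120, 176, 10, 14, 123] [124.4 182.4] [0.5616 0.3469] 0.165 [561.5 346.5] [43. 29.] 1.0
yellow [359, 216, 20, 19, 298] [368.3 225. ] [ 0.4159 -0.4398] 1.645 [ 415.8 -440.4] [61. 58.] 88.0
blue [321, 125, 17, 17, 230] [329.1 133.3] [ 0.7167 -0.3221] 2.062 [ 717.6 -321.9] [53. 54.] 88.5
blue [233, 171, 14, 15, 177] [239.5 178.2] [ 0.5716 -0.0268] 0.475 [572.1 -26.9] [42. 46.] 89.4
blue [260, 216, 14, 14, 109] [267.  222.7] [ 0.4266 -0.114 ] 2.376 [ 426.8 -114.4] [28. 39.] 48.0
orange [243, 138, 9, 13, 51] [246.7 144.2] [ 0.6833 -0.0515] 2.601 [683.5 -51.4] [13. 43.] 63.1
(132, 221) [ 74  94 111]
(190, 182) [ 74  87 129]
(105, 230) [84 92 75]
(120, 200) [ 88 124 107]
bin [ 0.589 -0.356  0.045]
greenspool [0.437 0.321 0.02 ]
greenbay [0.559 0.131 0.024]
knob [ 0.666 -0.053  0.1  ]
```

```bash
cat >> h.py <<'E'
def rel(x,y,z,yaw):
    s=status.get_state();p=s['eef_pos'];w=s['ee_rot'][2]
    d=np.array([x,y,z])-p;c,sn=np.cos(w),np.sin(w)
    dy=(yaw-w+np.pi)%(2*np.pi)-np.pi
    print('shift',np.round([1000*(c*d[0]+sn*d[1]),1000*(sn*d[0]-c*d[1]),-1000*d[2]],1),'turn',round(-dy,3),'q6',round(s['q'][5],2),'t',round(s['t'],1))
E
python3 -c "
from h import *
rel(.50,.02,.24,.08)"
```

```text
shift [ 4.735e+02  5.126e+02 -2.000e-01] turn -0.37 q6 -0.29 t 0.1
```

```bash
python3 -m jog '[[1,[120,20,0],-0.1],[1,[200,60,0],-0.2],[1,[260,150,0],-0.3],[1,[474,513,0],-0.37],[1,[474,513,0],-0.37],[1,[474,513,0],-0.37],[1,[474,513,0],-0.37],[1,[474,513,0],-0.37],[1,[474,513,0],-0.37],[1,[474,513,0],-0.37],[1,[474,513,0],-0.37],[1,[474,513,0],-0.37],[1,[474,513,0],-0.37],[1,[474,513,0],-0.37]]' 20
python3 -c "
from h import *
import pickle
f=grab('wrist','w1');pickle.dump(f,open('w1.pkl','wb'))
a=cv2.imread('pics/w1.png');cv2.imwrite('pics/w1b.png',cv2.resize(a,(800,600),interpolation=cv2.INTER_CUBIC))"
```

```text
t: 1.9
eef_pos: [0.5003, 0.0197, 0.2404]
ee_rot: [-3.142, 0.0, 0.079]
force: [0.9, 0.3, -0.0]
width: 0.0876
gripper_force: 0.0
```

View pics/w1b.png

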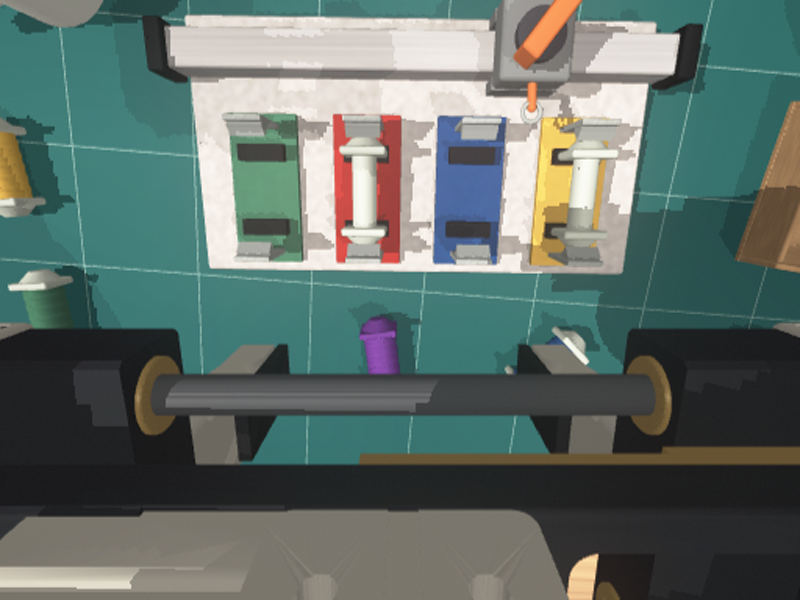

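The wrist view shows the bays at columns 265 (green), 367 (red, empty), 469 (blue) and 570 (yellow, empty). The eye is at (532,112), between blue and yellow. The stand is nearly upright in the frame.

```bash
python3 - <<'E'
from h import *
import pickle
f=pickle.load(open('w1.pkl','rb'))
for c,box in(('green',(145,68,200,170)),('red',(205,68,262,172)),('blue',(272,68,330,172)),('yellow',(335,68,395,172))):
    h=cv2.cvtColor(f['color'],cv2.COLOR_RGB2HSV)
    m,l,b=blobs(f,c,box,100,40,60)
    pts=np.concatenate([np.argwhere(l==i)[:,::-1] for i,_,_ in b])
    P=np.array([ray(f,u,v,.023)[:2] for u,v in pts])
    r=cv2.minAreaRect((P*1000).astype(np.float32));print(c,np.round(r[0],1),np.round(r[1],1),round(r[2],2))
# empty spools: flange tops in 512 px
for n,a,b in(('redE',(363,146),(364,234)),('yelE',(592,150),(585,235))):
    A,B=[ray(f,p[0]*.64,p[1]*.64,.060)[:2] for p in(a,b)];print(n,np.round((A+B)/2,4),np.arctan2(*(A-B)[::-1]))
print('eye',ray(f,532*.64,112*.64,.076),'knob mid',ray(f,549*.64,30*.64,.112))
E
```

```text
Traceback (most recent call last):
ValueError: need at least one array to concatenate
```

```bash
python3 - <<'E'
from h import *
import pickle
f=pickle.load(open('w1.pkl','rb'))
h=cv2.cvtColor(f['color'],cv2.COLOR_RGB2HSV)
print('green plate',h[122,170],h[80,188],'red',h[130,215],h[130,252],'mat',h[190,100],h[50,70],'gthread',h[196,30])
HUE['green']=(60,80)
for c,box in(('green',(145,68,200,170)),('red',(205,68,262,172)),('blue',(272,68,330,172)),('yellow',(335,68,395,172))):
    m,l,b=blobs(f,c,box,60,30,40)
    if not b: print(c,'none');continue
    pts=np.concatenate([np.argwhere(l==i)[:,::-1] for i,_,_ in b])
    P=np.array([ray(f,u,v,.023)[:2] for u,v in pts])
    r=cv2.minAreaRect((P*1000).astype(np.float32));print(c,np.round(r[0],1),np.round(r[1],1),round(r[2],2))
for n,a,b in(('redE',(363,146),(364,234)),('yelE',(592,150),(585,235))):
    A,B=[ray(f,p[0]*.64,p[1]*.64,.060)[:2] for p in(a,b)];print(n,np.round((A+B)/2,4),np.arctan2(*(A-B)[::-1]))
print('eye',ray(f,532*.64,112*.64,.076),'knob mid',ray(f,549*.64,30*.64,.112))
E
```

```text
green plate [ 71  83 156] [ 68  57 103] red [  2 163 206] [  1 153 158] mat [ 88 124 127] [ 88 123 126] gthread [73 97 97]
green [557.4 134.3] [112.6  51.8] 3.99
red [562.5  53.8] [115.1  52.8] 3.77
blue [567.9 -26.6] [113.9  52.4] 3.78
yellow [ 573.2 -106.7] [113.8  53.9] 3.9
redE [0.5627 0.0533] 0.06907542073277613
yelE [ 0.5738 -0.1081] 0.09984511521367989
eye [ 0.62173293 -0.0551571   0.076     ] knob mid [ 0.65791034 -0.04873354  0.112     ]
```

```bash
python3 -c "
from h import *
rel(.5626,.0538,.047,.067)"
```

```text
shift [ 64.8 -28.5 193.5] turn 0.013 q6 1.22 t 1.9
```

```bash
python3 -m jog '[[0.2,[65,-28,60],0.013],[0.2,[65,-28,110],0.013],[0.2,[65,-28,110],0.013],[0.2,[65,-28,160],0.013],[0.2,[65,-28,193],0.013],[0.2,[65,-28,193],0.013],[-1,[65,-28,193],0.013],[-1,[65,-28,193],0.013],[-1,[65,-28,193],0.013],[-1,[65,-28,193],0.013],[-1,[65,-28,193],0.013],[-1,[65,-28,180],0.013],[-1,[65,-28,160],0.013],[-1,[65,-28,110],0.013],[-1,[65,-28,90],0.013],[-1,[65,-28,90],0.013]]' 30; python3 -c "
from h import *
rel(.589,-.321,.06,.067)"
```

```text
t: 3.95
eef_pos: [0.5642, 0.0532, 0.1532]
ee_rot: [-3.14, -0.004, 0.067]
force: [-0.0, 1.4, -1.3]
width: 0.0172
gripper_force: 30.0
shift [ -0.4 375.1  93.2] turn 0.0 q6 1.2 t 4.0
```

```bash
python3 -m jog '[[-1,[0,60,0],0],[-1,[0,120,0],0],[-1,[0,180,0],0],[-1,[0,240,0],0],[-1,[0,300,0],0],[-1,[0,360,0],0],[-1,[0,375,30],0],[-1,[0,375,80],0],[-1,[0,375,93],0],[-1,[0,375,93],0]]'
```

```text
t: 5.2
eef_pos: [0.5879, -0.321, 0.0569]
ee_rot: [-3.141, 0.002, 0.068]
force: [0.1, 0.1, 0.4]
width: 0.0176
gripper_force: 30.0
```

```bash
python3 -m jog '[[0.2,[0,0,0],0],[0.2,[0,0,0],0],[0.2,[0,0,-40],0],[0.2,[0,0,-90],0],[0.2,[0,-60,-93],0],[0.2,[0,-120,-93],0],[0.2,[0,-180,-93],0],[0.2,[0,-214,-93],0],[0.2,[0,-214,-50],0],[0.2,[0,-214,0],0],[0.2,[0,-214,10],0],[0.2,[0,-214,13],0],[-1,[0,-214,13],0],[-1,[0,-214,13],0],[-1,[0,-214,13],0],[-1,[0,-214,13],0],[-1,[0,-214,0],0],[-1,[0,-214,-30],0],[-1,[0,-214,-80],0],[-1,[0,-214,-90],0]]'; python3 -c "
from h import *
rel(.589,-.391,.06,.067)"
```

```text
t: 7.7
eef_pos: [0.576, -0.1078, 0.1522]
ee_rot: [3.141, -0.007, 0.068]
force: [0.4, -0.2, -0.9]
width: 0.0174
gripper_force: 30.0
shift [ -6.2 283.4  92.2] turn 0.001 q6 1.49 t 7.7
```

```bash
python3 -m jog '[[-1,[-3,60,0],0],[-1,[-4,120,0],0],[-1,[-5,180,0],0],[-1,[-6,240,0],0],[-1,[-6,283,20],0],[-1,[-6,283,70],0],[-1,[-6,283,92],0],[-1,[-6,283,92],0],[0.2,[-6,283,92],0],[0.2,[-6,283,92],0],[0.2,[-6,283,40],0],[0.2,[-6,283,-10],0],[0.2,[-50,250,-50],0],[0.2,[-100,200,-88],0],[0.2,[-150,150,-88],0],[0.2,[-200,115,-88],0],[0.2,[-211,98,-88],0],[0.2,[-211,98,-88],0]]'
python3 -c "
from h import *
import pickle
f=grab('wrist','w2');pickle.dump(f,open('w2.pkl','wb'));print(status.get_state()['eef_pos'])
a=cv2.imread('pics/w2.png');cv2.imwrite('pics/w2b.png',cv2.resize(a,(800,600),interpolation=cv2.INTER_CUBIC))"
```

```text
t: 9.95
eef_pos: [0.3681, -0.2183, 0.2377]
ee_rot: [3.141, -0.005, 0.069]
force: [0.3, -0.1, 0.9]
width: 0.0528
gripper_force: 0.0
[ 0.36967689 -0.21906631  0.23762391]
```

View pics/w2b.png

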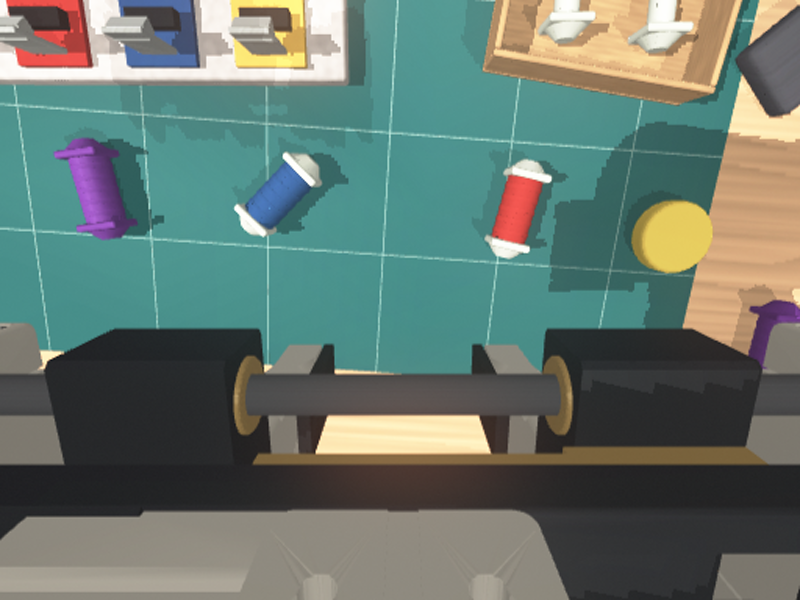

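Both empties lie in the bin, at (567,20) and (660,25). The blue spool is at (279,194) and the red one at (518,209), both clear to grasp.

```bash
cat >> h.py <<'E'
def spool(f,c,box,s=90,v=40,z=.022):
    m,l,b=blobs(f,c,box,s,v,60);i=max(b,key=lambda t:t[1][4])[0]
    r=axis(f,l,i,z);print(c,*r);return r
E
python3 - <<'E'
from h import *
import pickle
f=pickle.load(open('w2.pkl','rb'))
for c,box in(('red',(290,90,370,175)),('blue',(140,85,220,160))):
    r=spool(f,c,box)
    y=r[1]-np.pi; x0=r[2]/1000
    rel(x0[0],x0[1],.018,y)
E
```

```text
red [ 0.4263 -0.3056] 2.977 [ 425.9 -305.6] [29. 51.] 80.3
shift [ 50.1  90.2 219.6] turn 0.234 q6 1.71 t 10.0
blue [ 0.423  -0.1136] 2.391 [ 422.2 -113. ] [29. 50.] 48.4
shift [  59.7 -102.2  219.6] turn 0.82 q6 1.71 t 10.0
```

```bash
python3 -m jog '[[0.2,[40,60,40],0.12],[0.2,[50,90,90],0.234],[0.2,[50,90,150],0.234],[0.2,[50,90,200],0.234],[0.2,[50,90,220],0.234],[0.2,[50,90,220],0.234],[-1,[50,90,220],0.234],[-1,[50,90,220],0.234],[-1,[50,90,220],0.234],[-1,[50,90,220],0.234],[-1,[50,90,190],0.234],[-1,[50,90,130],0.234],[-1,[50,90,108],0.234],[-1,[50,90,108],0.234]]' 40;  python3 -c "
from h import *
rel(.5625,.0538,.13,.067)"
```

```text
t: 11.75
eef_pos: [0.427, -0.3065, 0.1297]
ee_rot: [3.141, -0.004, -0.167]
force: [-0.5, 0.1, -0.6]
width: 0.0266
gripper_force: 40.0
shift [ 7.380e+01 -3.778e+02 -3.000e-01] turn -0.234 q6 1.65 t 11.8
```

```bash
python3 -m jog '[[-1,[10,-60,0],-0.1],[-1,[25,-120,0],-0.2],[-1,[35,-180,0],-0.234],[-1,[50,-240,0],-0.234],[-1,[60,-300,0],-0.234],[-1,[74,-360,0],-0.234],[-1,[74,-378,0],-0.234],[-1,[74,-378,20],-0.234],[-1,[74,-378,30],-0.234],[-1,[74,-378,30],-0.234],[-1,[74,-378,30],-0.234]]';  python3 -c "
from h import *
rel(.5625,.0538,.054,.067)
f=grab('wrist','w3');print(ray(f,256,192,.05))"
```

```text
t: 13.12
eef_pos: [0.5618, 0.0538, 0.0979]
ee_rot: [3.141, -0.0, 0.067]
force: [-0.5, 1.0, 0.2]
width: 0.0273
gripper_force: 40.0
shift [ 0.7  0.1 43.9] turn -0.0 q6 1.19 t 13.1
[0.5791815  0.05663304 0.05      ]
```

View pics/w3.png

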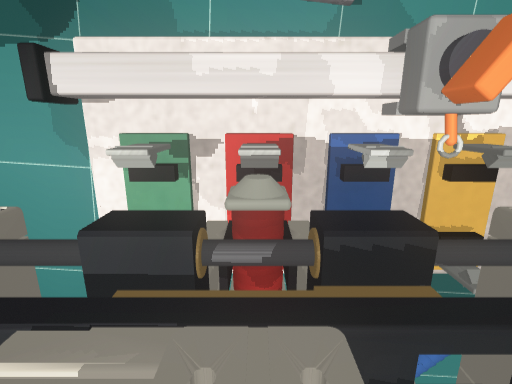

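```bash
python3 - <<'E'
from h import *
f=grab('wrist');s=status.get_state();p=s['eef_pos'];w=s['ee_rot'][2]
X=np.array([np.cos(w),np.sin(w),0]);Y=np.array([-np.sin(w),np.cos(w),0]);C=p-[0,0,.002]
for a,y,z in((.031,0,.016),(.025,0,.016),(.039,0,.007),(.031,.016,.016),(.031,-.016,.016)):print(a,y,z,proj(f,C+a*X+y*Y+[0,0,z]).round(1))
h=cv2.cvtColor(f['color'],cv2.COLOR_RGB2HSV);print(f['color'][170:216:2,258].tolist())
E
```

```text
0.031 0 0.016 [258.4 196.2]
0.025 0 0.016 [258.4 208.1]
0.039 0 0.007 [258.4 176.3]
0.031 0.016 0.016 [225.3 196.2]
0.031 -0.016 0.016 [291.6 196.2]
[[60, 53, 51], [57, 51, 48], [120, 119, 109], [138, 137, 126], [140, 140, 128], [161, 161, 148], [161, 161, 148], [161, 161, 148], [161, 161, 148], [160, 160, 148], [161, 160, 148], [161, 161, 148], [161, 161, 148], [160, 160, 148], [158, 158, 146], [158, 159, 146], [168, 168, 156], [169, 170, 156], [163, 163, 150], [152, 153, 140], [134, 103, 94], [132, 54, 49], [132, 53, 49]]
```

```bash
python3 -m jog '[[-1,[0,0,15],0],[-1,[0,0,25],0],[-1,[0,0,32],0],[-1,[0,0,38],0],[-1,[0,0,42],0],[-1,[0,0,45],0],[-1,[0,0,46],0],[-1,[0,0,46],0]]'
```

```text
t: 14.22
eef_pos: [0.5617, 0.0544, 0.0516]
ee_rot: [-3.142, -0.0, 0.067]
force: [2.1, -0.0, -0.5]
width: 0.027
gripper_force: 40.0
```

```bash
python3 -m jog '[[0.2,[0,0,0],0],[0.2,[0,0,0],0],[0.2,[0,0,-30],0],[0.2,[0,0,-80],0],[0.2,[-40,20,-120],0],[0.2,[-90,60,-150],0],[0.2,[-130,100,-188],0],[0.2,[-170,140,-188],0],[0.2,[-190,150,-188],0],[0.2,[-190,150,-188],0],[0.2,[-190,150,-188],0]]'
cat > look.py <<'E'
import sys,pickle
from h import *
n=sys.argv[1];cam=sys.argv[2]
f=grab(cam);pickle.dump(f,open(n+'.pkl','wb'));print(status.get_state()['eef_pos'])
a=cv2.cvtColor(f['color'],cv2.COLOR_RGB2BGR)
if len(sys.argv)>3: x0,y0,x1,y1=map(int,sys.argv[3].split(','));a=a[y0:y1,x0:x1]
k=min(800/a.shape[1],600/a.shape[0]);cv2.imwrite('pics/'+n+'.png',cv2.resize(a,None,fx=k,fy=k,interpolation=cv2.INTER_CUBIC));print('scale',k)
E
python3 look.py w4 wrist; python3 - <<'E'
from h import *
import pickle
f=pickle.load(open('w4.pkl','rb'))
p=proj(f,[.4222,-.113,.02]);print(p);b=[int(p[0]-45),int(p[1]-45),int(p[0]+45),int(p[1]+45)]
r=spool(f,'blue',b);rel(r[2][0]/1000,r[2][1]/1000,.018,r[1]-np.pi)
E
```

```text
t: 15.6
eef_pos: [0.3823, -0.108, 0.2397]
ee_rot: [-3.141, -0.0, 0.067]
force: [0.6, -0.5, -0.5]
width: 0.0528
gripper_force: 0.0
[ 0.38246446 -0.10782101  0.23952868]
scale 1.5625
[263.93416767 142.65545024]
blue [ 0.4247 -0.1136] 2.397 [ 424.5 -113.7] [28. 50.] 48.2
shift [ 41.5   8.7 221.5] turn 0.812 q6 1.41 t 15.7
```

View pics/w4.png

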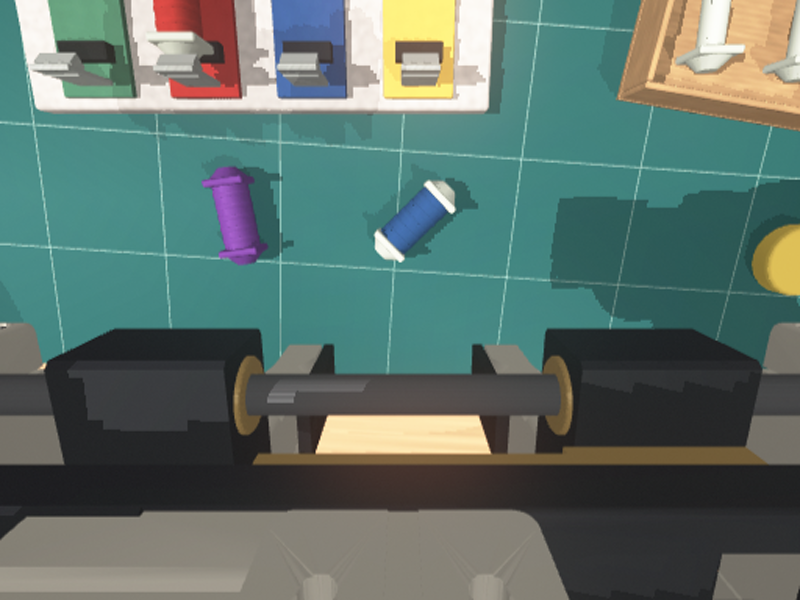

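The red spool is seated under its jaws at (178,45). The blue spool is at (415,220), clear to grasp.

```bash
python3 -m jog '[[0.2,[20,5,50],0.18],[0.2,[41,9,100],0.36],[0.2,[41,9,140],0.54],[0.2,[41,9,170],0.7],[0.2,[41,9,190],0.81],[0.2,[41,9,222],0.81],[0.2,[41,9,222],0.81],[-1,[41,9,222],0.81],[-1,[41,9,222],0.81],[-1,[41,9,222],0.81],[-1,[41,9,222],0.81],[-1,[41,9,190],0.81],[-1,[41,9,142],0.72],[-1,[41,9,142],0.54],[-1,[41,9,142],0.36],[-1,[41,9,142],0.18],[-1,[41,9,142],0],[-1,[41,9,142],0]]' 40;  python3 -c "
from h import *
rel(.5679,-.0266,.098,.067)"
```

```text
t: 17.9
eef_pos: [0.4235, -0.1143, 0.0977]
ee_rot: [-3.141, -0.0, 0.066]
force: [0.1, -0.4, -1.2]
width: 0.0272
gripper_force: 40.0
shift [149.9 -78.   -0.3] turn -0.001 q6 1.45 t 17.9
```

```bash
cat > chk.py <<'E'
# predicted vs seen offset of a held spool along its axis (TCP-relative); arg: colour
import sys
from h import *
f=grab('wrist');s=status.get_state();p=s['eef_pos'];w=s['ee_rot'][2]
X=np.array([np.cos(w),np.sin(w),0]);C=p-[0,0,.002]
u=int(proj(f,C+.025*X+[0,0,.016])[0])
for a,z in((.025,.016),(.031,.016),(.039,.007)):print(a,proj(f,C+a*X+[0,0,z]).round(1))
m=f['color'][150:235,u].astype(int);sat=m.max(1)-m.min(1);print('u',u,[(150+i,int(m[i].sum()//3),int(sat[i])) for i in range(15,75,2)])
E
python3 -m jog '[[-1,[50,-30,-20],0],[-1,[100,-60,-20],0],[-1,[150,-78,-20],0],[-1,[150,-78,0],0],[-1,[150,-78,0],0],[-1,[150,-78,0],0]]'; python3 chk.py;python3 -c "
from h import *
rel(.5679,-.0266,.054,.067)"
```

```text
t: 18.65
eef_pos: [0.5677, -0.0267, 0.098]
ee_rot: [3.141, 0.0, 0.065]
force: [-0.1, -0.5, -1.3]
width: 0.0271
gripper_force: 40.0
0.025 [258.6 207.9]
0.031 [258.6 195.9]
0.039 [258.6 176.1]
u 258 [(165, 114, 4), (167, 114, 6), (169, 53, 2), (171, 70, 3), (173, 134, 10), (175, 133, 10), (177, 157, 12), (179, 157, 12), (181, 157, 13), (183, 157, 12), (185, 156, 12), (187, 157, 13), (189, 157, 13), (191, 157, 12), (193, 157, 13), (195, 155, 13), (197, 151, 12), (199, 164, 13), (201, 167, 13), (203, 160, 14), (205, 150, 12), (207, 128, 5), (209, 74, 46), (211, 74, 47), (213, 73, 47), (215, 73, 47), (217, 72, 47), (219, 72, 46), (221, 71, 47), (223, 71, 47)]
shift [-0.1 -0.1 44.4] turn -0.001 q6 1.34 t 18.7
```

```bash
python3 -m jog '[[-1,[0,0,15],0],[-1,[0,0,25],0],[-1,[0,0,32],0],[-1,[0,0,38],0],[-1,[0,0,42],0],[-1,[0,0,45],0],[-1,[0,0,46],0],[-1,[0,0,46],0]]'
```

```text
t: 19.7
eef_pos: [0.5676, -0.0265, 0.0537]
ee_rot: [3.141, 0.0, 0.068]
force: [-10.1, 2.0, 23.1]
width: 0.0268
gripper_force: 40.0
```

```bash
python3 -m jog '[[0.2,[0,0,0],0],[0.2,[0,0,0],0],[0.2,[0,0,-30],0],[0.2,[0,0,-80],0],[0.2,[-30,-20,-120],0],[0.2,[-60,-60,-150],0],[0.2,[-90,-120,-188],0],[0.2,[-110,-180,-188],0],[0.2,[-130,-240,-188],0],[0.2,[-150,-300,-188],0],[0.2,[-164,-359,-188],0],[0.2,[-164,-359,-188],0],[0.2,[-164,-359,-188],0],[0.2,[-164,-359,-188],0]]'
python3 look.py w5 wrist
```

```text
t: 21.45
eef_pos: [0.3805, 0.3198, 0.2393]
ee_rot: [3.141, 0.0, 0.066]
force: [0.3, -0.4, 0.1]
width: 0.0525
gripper_force: 0.0
[0.38068653 0.31966008 0.23945905]
scale 1.5625
```

View pics/w5.png

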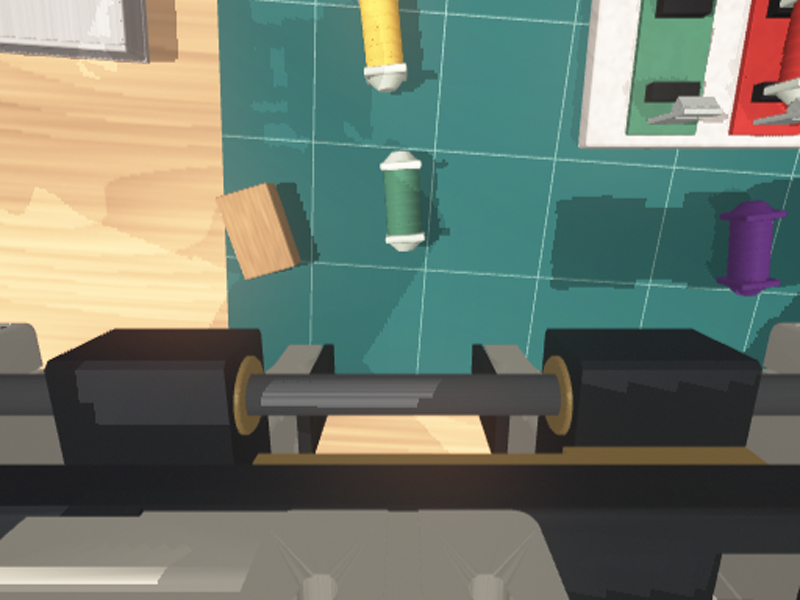

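The green spool is at (404,201) and the chalk box at (259,230), more than 100 mm away. The yellow spool is at the top edge (380,40).

```bash
sed -i "s/'green':(50,92)/'green':(60,80)/" h.py; python3 - <<'E'
from h import *
import pickle
f=pickle.load(open('w5.pkl','rb'))
r=spool(f,'green',(235,95,285,165),60,30);y=(r[1]+np.pi/2)%np.pi-np.pi/2
rel(r[2][0]/1000,r[2][1]/1000,.018,y)
A,B=[ray(f,u*.64,v*.64,.032) for u,v in((402,160),(405,240))];print((A+B)/2)
E
```

```text
green [0.437  0.3241] 0.134 [436.6 324.1] [50. 28.] 7.2
shift [ 56.1  -0.7 221.5] turn -0.068 q6 0.54 t 21.5
[0.43770467 0.323127   0.032     ]
```

```bash
python3 -m jog '[[0.2,[56,-1,60],-0.07],[0.2,[56,-1,120],-0.07],[0.2,[56,-1,180],-0.07],[0.2,[56,-1,210],-0.07],[0.2,[56,-1,222],-0.07],[0.2,[56,-1,222],-0.07],[-1,[56,-1,222],-0.07],[-1,[56,-1,222],-0.07],[-1,[56,-1,222],-0.07],[-1,[56,-1,222],-0.07],[-1,[56,-1,180],-0.07],[-1,[56,-1,120],0],[-1,[90,50,120],0],[-1,[120,100,120],0],[-1,[150,150,120],0],[-1,[164,197,120],0],[-1,[164,197,141],0],[-1,[164,197,141],0],[-1,[164,197,141],0]]' 40; python3 chk.py;  python3 -c "
from h import *
rel(.5574,.1343,.054,.067)"
```

```text
t: 23.88
eef_pos: [0.5573, 0.1358, 0.0991]
ee_rot: [3.142, -0.0, 0.068]
force: [0.1, -0.0, 0.8]
width: 0.0272
gripper_force: 40.0
0.025 [258.1 208. ]
0.031 [258.1 196.1]
0.039 [258.  176.2]
u 258 [(165, 112, 5), (167, 112, 5), (169, 62, 3), (171, 52, 3), (173, 130, 11), (175, 131, 11), (177, 135, 11), (179, 153, 13), (181, 153, 13), (183, 152, 12), (185, 152, 12), (187, 152, 13), (189, 152, 12), (191, 152, 13), (193, 152, 12), (195, 153, 13), (197, 143, 12), (199, 157, 13), (201, 163, 13), (203, 157, 13), (205, 150, 13), (207, 130, 11), (209, 79, 28), (211, 79, 28), (213, 78, 28), (215, 78, 28), (217, 78, 28), (219, 78, 29), (221, 76, 28), (223, 76, 28)]
shift [-0.1  1.7 45.3] turn 0.001 q6 1.06 t 23.9
```

```bash
python3 -m jog '[[-1,[0,1,15],0],[-1,[0,1,25],0],[-1,[0,1,32],0],[-1,[0,1,38],0],[-1,[0,1,42],0],[-1,[0,1,45],0],[-1,[0,1,46],0],[-1,[0,1,46],0]]'
```

```text
t: 24.92
eef_pos: [0.5571, 0.1341, 0.0545]
ee_rot: [3.141, -0.0, 0.068]
force: [-8.5, -0.5, 19.9]
width: 0.027
gripper_force: 40.0
```

```bash
python3 -m jog '[[0.2,[0,0,0],0],[0.2,[0,0,0],0],[0.2,[0,0,-30],0],[0.2,[0,0,-80],0],[0.2,[0,-40,-120],0],[0.2,[-10,-90,-150],0],[0.2,[-20,-150,-188],0],[0.2,[-43,-209,-188],0],[0.2,[-43,-209,-188],0],[0.2,[-43,-209,-188],0],[0.2,[-43,-209,-188],0]]'
python3 look.py w6 wrist;  python3 - <<'E'
from h import *
import pickle
f=pickle.load(open('w6.pkl','rb'))
p=proj(f,[.5616,.347,.02]);print(p);b=[int(max(0,p[0]-45)),int(p[1]-50),int(p[0]+45),int(p[1]+50)]
r=spool(f,'yellow',b);y=(r[1]+np.pi/2)%np.pi-np.pi/2
rel(r[2][0]/1000,r[2][1]/1000,.018,y)
rel(.5732,-.1067,.098,.067)
E
```

```text
t: 26.3
eef_pos: [0.5005, 0.3387, 0.24]
ee_rot: [3.141, 0.001, 0.066]
force: [0.6, -0.5, 0.2]
width: 0.0523
gripper_force: 0.0
[0.50067193 0.3386062  0.24012413]
scale 1.5625
[254.47147809 124.80957515]
yellow [0.5586 0.3479] 0.169 [558.1 347.6] [51. 28.] 9.6
shift [ 57.9  -5.2 222.1] turn -0.103 q6 0.72 t 26.4
shift [ 43.1 449.1 142.1] turn -0.001 q6 0.72 t 26.4
```

View pics/w6.png

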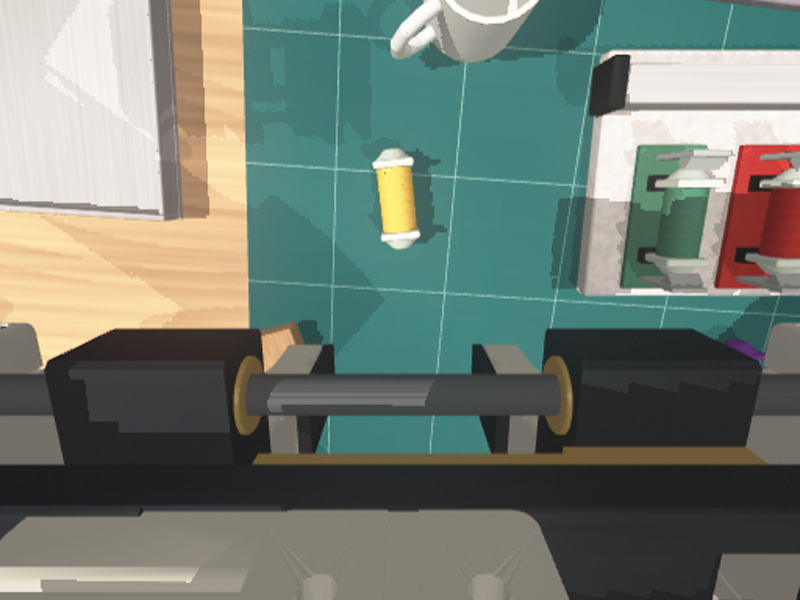

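The yellow spool is at (397,198), with the mug clear of it beyond (470,25). The green spool is seated at (683,222).

```bash
python3 -m jog '[[0.2,[58,-5,60],-0.1],[0.2,[58,-5,120],-0.1],[0.2,[58,-5,180],-0.1],[0.2,[58,-5,210],-0.1],[0.2,[58,-5,222],-0.1],[0.2,[58,-5,222],-0.1],[-1,[58,-5,222],-0.1],[-1,[58,-5,222],-0.1],[-1,[58,-5,222],-0.1],[-1,[58,-5,222],-0.1],[-1,[58,-5,180],-0.1],[-1,[50,20,120],0],[-1,[43,70,110],0],[-1,[43,130,110],0],[-1,[43,190,110],0],[-1,[43,250,110],0]]' 40; python3 -m jog '[[-1,[0,60,0],0],[-1,[0,120,0],0],[-1,[0,180,0],0],[-1,[0,199,10],0],[-1,[0,199,32],0],[-1,[0,199,32],0],[-1,[0,199,32],0]]';python3 chk.py;  python3 -c "
from h import *
rel(.5732,-.1067,.054,.067)"
```

```text
t: 28.35
eef_pos: [0.5597, 0.0917, 0.131]
ee_rot: [-3.141, -0.001, 0.068]
force: [0.9, 1.0, -0.5]
width: 0.0268
gripper_force: 40.0
t: 29.22
eef_pos: [0.5737, -0.1047, 0.0991]
ee_rot: [3.141, -0.0, 0.068]
force: [0.7, -0.2, -0.8]
width: 0.0268
gripper_force: 40.0
0.025 [258.5 207.8]
0.031 [258.5 195.9]
0.039 [258.4 176. ]
u 258 [(165, 119, 10), (167, 119, 11), (169, 108, 10), (171, 58, 18), (173, 139, 15), (175, 138, 14), (177, 150, 14), (179, 162, 15), (181, 163, 16), (183, 162, 16), (185, 162, 15), (187, 162, 15), (189, 163, 15), (191, 162, 15), (193, 162, 15), (195, 162, 15), (197, 153, 13), (199, 168, 16), (201, 173, 16), (203, 166, 15), (205, 158, 15), (207, 144, 32), (209, 134, 111), (211, 132, 110), (213, 133, 111), (215, 133, 111), (217, 132, 112), (219, 133, 111), (221, 132, 111), (223, 131, 111)]
shift [-0.9  2.  45.4] turn 0.001 q6 1.48 t 29.3
```

```bash
python3 -m jog '[[-1,[0,1,15],0],[-1,[0,1,25],0],[-1,[0,1,32],0],[-1,[0,1,38],0],[-1,[0,1,42],0],[-1,[0,1,45],0],[-1,[0,1,46],0],[-1,[0,1,46],0]]'
```

```text
t: 30.28
eef_pos: [0.5733, -0.1062, 0.0556]
ee_rot: [3.141, -0.001, 0.068]
force: [-11.5, 5.2, 29.8]
width: 0.0272
gripper_force: 40.0
```

```bash
python3 -m jog '[[0.2,[0,0,0],0],[0.2,[0,0,0],0],[0.2,[0,0,-30],0],[0.2,[0,0,-80],0],[0.2,[-20,-30,-120],0],[0.2,[-40,-60,-150],0],[0.2,[-50,-90,-188],0],[0.2,[-50,-90,-188],0],[0.2,[-50,-90,-188],0]]'
python3 look.py w7 wrist
```

```text
t: 31.4
eef_pos: [0.5172, -0.0197, 0.2401]
ee_rot: [-3.141, 0.0, 0.068]
force: [-0.8, 0.5, 0.7]
width: 0.0526
gripper_force: 0.0
[ 0.51706608 -0.0200479   0.239529  ]
scale 1.5625
```

View pics/w7.png

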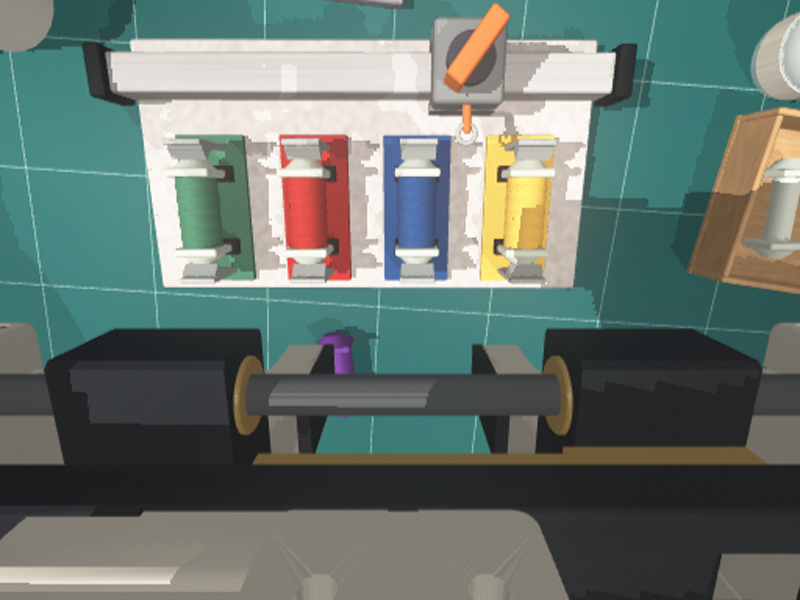

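All four spools sit in their bays (blue (416,210), yellow (525,210), and so on). The eye is at (467,133) and the knob bar at (477,47). Next I measure the knob.

```bash
python3 - <<'E'
from h import *
import pickle
f=pickle.load(open('w7.pkl','rb'))
h=cv2.cvtColor(f['color'],cv2.COLOR_RGB2HSV)
m=((h[...,0]<20)&(h[...,1]>150)&(h[...,2]>150)).astype(np.uint8);m[:,:270]=0;m[62:]=0;m[:,340:]=0
vs,us=np.where(m);print(us.min(),us.max(),vs.min(),vs.max(),len(us),'vals',h[30,305],h[12,312])
# bright top face only
n=m*(h[...,2]>np.percentile(h[...,2][m>0],30))
P=np.array([ray(f,u,v,.112)[:2]*1000 for v,u in np.argwhere(n)],np.float32)
r=cv2.minAreaRect(P);print(r)
e=ray(f,467*.64,133*.64,.076);print('eye',e,'axis',e[:2]+.032*np.array([np.cos(.067),np.sin(.067)]))
b=r[0];print(b)
rel(b[0]/1000,b[1]/1000,.102,-.683)
E
```

```text
284 325 2 57 766 vals [ 13 153 253] [ 14 153 253]
((664.780029296875, -50.765811920166016), (9.148699760437012, 41.0776481628418), 57.29546356201172)
eye [ 0.62190834 -0.05481716  0.076     ] axis [ 0.65383654 -0.05267477]
(664.780029296875, -50.765811920166016)
shift [145.3  40.5 137.5] turn 0.75 q6 1.3 t 31.4
```

```bash
python3 -m jog '[[0.2,[40,20,0],0],[0.2,[80,35,0],0],[0.2,[80,35,0],0],[0.2,[80,35,0],0]]'
python3 look.py w8 wrist 130,0,386,192
```

```text
t: 31.95
eef_pos: [0.599, -0.0501, 0.2387]
ee_rot: [3.141, 0.003, 0.066]
force: [-0.5, -0.1, 0.0]
width: 0.0526
gripper_force: 0.0
[ 0.59883079 -0.04982994  0.23934682]
scale 3.125
```

View pics/w8.png

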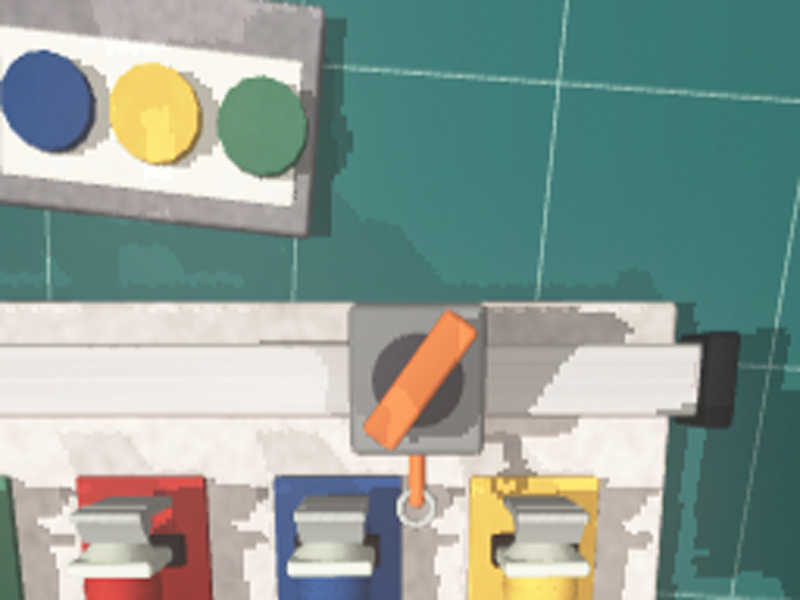

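The bar's centre is at crop pixel (420,380) with ends at (460,322) and (381,438). The eye is at (416,507).

```bash
python3 - <<'E'
from h import *
import pickle
f=pickle.load(open('w8.pkl','rb'))
g=lambda u,v,z: ray(f,130+u/3.125,v/3.125,z)
a,b=g(460,322,.112),g(381,438,.112);d=a-b
print('bar',(a+b)/2,np.linalg.norm(d),np.arctan2(d[1],d[0]),'eye',g(416,507,.076))
c=(a+b)/2
rel(c[0],c[1],.102,np.arctan2(d[1],d[0]))
E
```

```text
bar [ 0.66420596 -0.05169499  0.112     ] 0.041039122787786556 -0.5426383710860898 eye [ 0.62110572 -0.05429236  0.076     ]
shift [ 65.1   6.2 137.3] turn 0.609 q6 1.4 t 32.0
```

```bash
python3 - <<'E'
from h import *
import pickle
f=pickle.load(open('w8.pkl','rb'));print(f['cam_to_world'][:3,3])
g=lambda u,v,z: ray(f,130+u/3.125,v/3.125,z).round(4)
print('plate far mid y',g(535,478,.024),'expect',.5732+.057*np.cos(.067))
print('carriage',g(350,305,.08),g(350,455,.08),g(485,305,.08),'disc',g(418,380,.086))
print('z of eye if 32mm'); 
for z in(.05,.06,.076,.09,.1):print(z,g(416,507,z))
t=pickle.load(open('top0.pkl','rb'))
for p in([.664,-.052,.112],[.6536,-.053,.112],[.6215,-.0545,.076]):print(p,proj(t,p)*1.5625)
E
python3 look.py t8 top 216,120,280,168
```

```text
[ 0.66540783 -0.04513571  0.38370945]
plate far mid y [ 0.6286 -0.1034  0.024 ] expect 0.6300721113517517
carriage [ 0.6866 -0.0279  0.08  ] [ 0.638  -0.0304  0.08  ] [ 0.6895 -0.0721  0.08  ] disc [ 0.6643 -0.0517  0.086 ]
z of eye if 32mm
0.05 [ 0.6174 -0.0551  0.05  ]
0.06 [ 0.6188 -0.0548  0.06  ]
0.076 [ 0.6211 -0.0543  0.076 ]
0.09 [ 0.6231 -0.0539  0.09  ]
0.1 [ 0.6246 -0.0536  0.1   ]
[0.664, -0.052, 0.112] [385.70163656 225.6312315 ]
[0.6536, -0.053, 0.112] [386.27217881 230.92339416]
[0.6215, -0.0545, 0.076] [387.22869801 250.23803819]
[ 0.59885482 -0.04957451  0.23993162]
scale 12.5
```

```bash
python3 - <<'E'
import pickle,cv2
f=pickle.load(open('top0.pkl','rb'));a=cv2.cvtColor(f['color'],cv2.COLOR_RGB2BGR)[120:168,216:280]
cv2.imwrite('pics/t0c.png',cv2.resize(a,None,fx=10,fy=10,interpolation=cv2.INTER_CUBIC))
E
```

```text
(no output)
```

View pics/t0c.png

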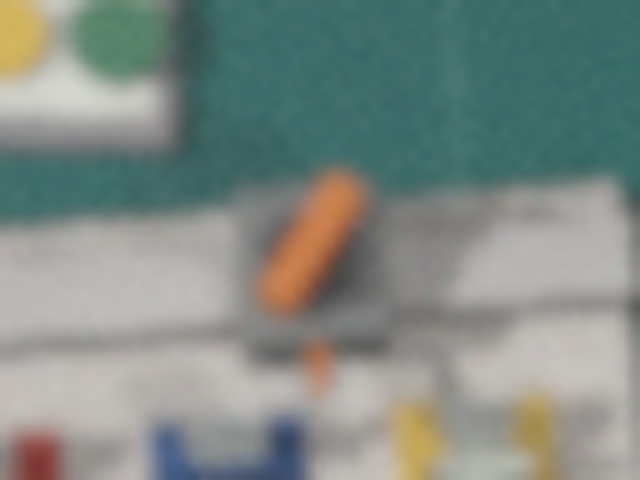

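```bash
python3 -m jog '[[0,[40,4,20],0.18],[0,[65,6,50],0.36],[0,[65,6,80],0.54],[0,[65,6,100],0.6],[0,[65,6,125],0.6],[0,[65,6,137],0.6],[0,[65,6,137],0.6],[-1,[65,6,137],0.6],[-1,[65,6,137],0.6],[-1,[65,6,137],0.6],[-1,[65,6,137],0.6],[-1,[65,6,137],0.6]]' 40;python3 -c "
from h import *
s=status.get_state();print(s['q'][5],s['moment'])"
```

```text
t: 33.55
eef_pos: [0.6648, -0.0515, 0.104]
ee_rot: [3.141, -0.0, -0.533]
force: [-2.1, -3.2, 3.6]
width: 0.0116
gripper_force: 39.8
0.8227555761782552 [-0.97083386  0.65137545  0.01291309]
```

Gripped, with a width of 11.6 mm. Now loosen.

```bash
python3 -m jog '[[-1,[0,0,0],-0.15],[-1,[0,0,0],-0.3],[-1,[0,0,0],-0.45],[-1,[0,0,0],-0.6],[-1,[0,0,0],-0.75],[-1,[0,0,0],-0.9],[-1,[0,0,0],-1.05],[-1,[0,0,0],-1.1],[-1,[0,0,0],-1.1]]' 50;python3 -c "
from h import *
s=status.get_state();print(s['q'][5],s['moment'])
p=s['eef_pos'];rel(p[0]-.0075,p[1]+.1117,p[2],s['ee_rot'][2])"
```

```text
t: 34.67
eef_pos: [0.6648, -0.0512, 0.104]
ee_rot: [3.141, 0.0, 0.567]
force: [-1.7, -1.5, 5.2]
width: 0.0119
gripper_force: 49.9
1.9223902893582063 [-0.66960258  0.94053937  0.104068  ]
shift [ 53.7 -98.3  -0. ] turn -0.0 q6 1.92 t 34.7
```

```bash
python3 -m jog '[[-1,[5,-10,0],0],[-1,[13,-25,0],0],[-1,[24,-44,0],0],[-1,[35,-64,0],0],[-1,[45,-83,0],0],[-1,[51,-93,0],0],[-1,[54,-98,0],0],[-1,[54,-98,0],0],[-1,[54,-98,0],0]]';python3 look.py w9 wrist
```

```text
t: 35.8
eef_pos: [0.6573, 0.0626, 0.1039]
ee_rot: [-3.141, -0.0, 0.568]
force: [-3.7, 1.0, 8.3]
width: 0.0117
gripper_force: 49.8
[0.65731016 0.06261712 0.10391949]
scale 1.5625
```

View pics/w9.png

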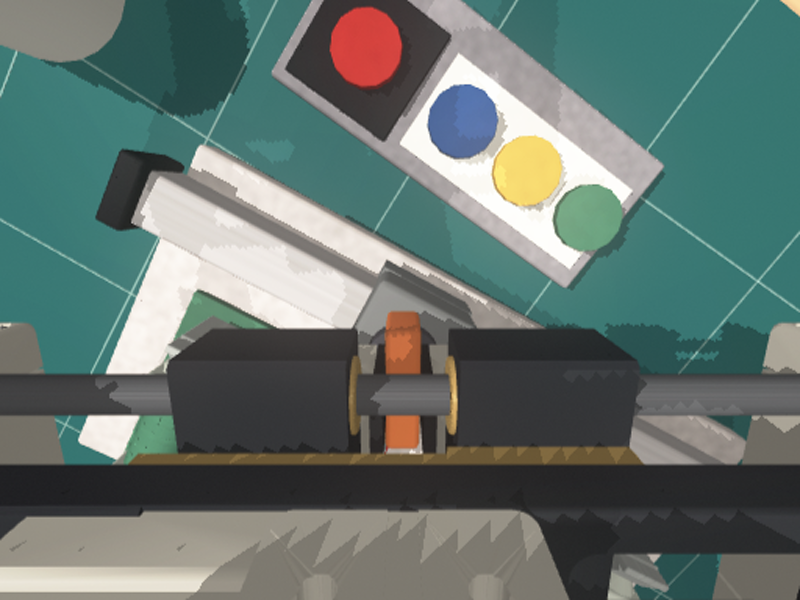

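The carriage is at the red column, the knob is held, and the red disc is on the patch at (366,46). Now tighten.

```bash
python3 -m jog '[[-1,[0,0,0],0.15],[-1,[0,0,0],0.3],[-1,[0,0,0],0.45],[-1,[0,0,0],0.6],[-1,[0,0,0],0.75],[-1,[0,0,0],0.9],[-1,[0,0,0],1.05],[-1,[0,0,0],1.15],[-1,[0,0,0],1.2],[-1,[0,0,0],1.2],[-1,[0,0,0],1.2]]';python3 -c "
from h import *
s=status.get_state();print(s['q'][5],s['moment'])"
```

```text
t: 37.22
eef_pos: [0.6573, 0.0627, 0.104]
ee_rot: [-3.141, 0.001, -0.632]
force: [-3.8, 2.5, 8.3]
width: 0.0113
gripper_force: 49.8
0.5499717076517182 [ 0.73280889  1.52257497 -0.03745146]
```

```bash
python3 -m jog '[[0,[0,0,0],0],[0,[0,0,0],0],[0,[0,0,-30],0],[0,[0,0,-80],-0.17],[0,[0,0,-136],-0.34],[0,[-40,40,-136],-0.51],[0,[-80,80,-136],-0.7],[0,[-99,97,-136],-0.7],[0,[-99,97,-136],-0.7],[0,[-99,97,-136],-0.7]]';python3 look.py w10 wrist
```

```text
t: 38.48
eef_pos: [0.5212, 0.0414, 0.2397]
ee_rot: [-3.141, -0.001, 0.067]
force: [0.3, -0.2, -0.2]
width: 0.044
gripper_force: 0.0
[0.52131297 0.04139463 0.23939016]
scale 1.5625
```

View pics/w10.png

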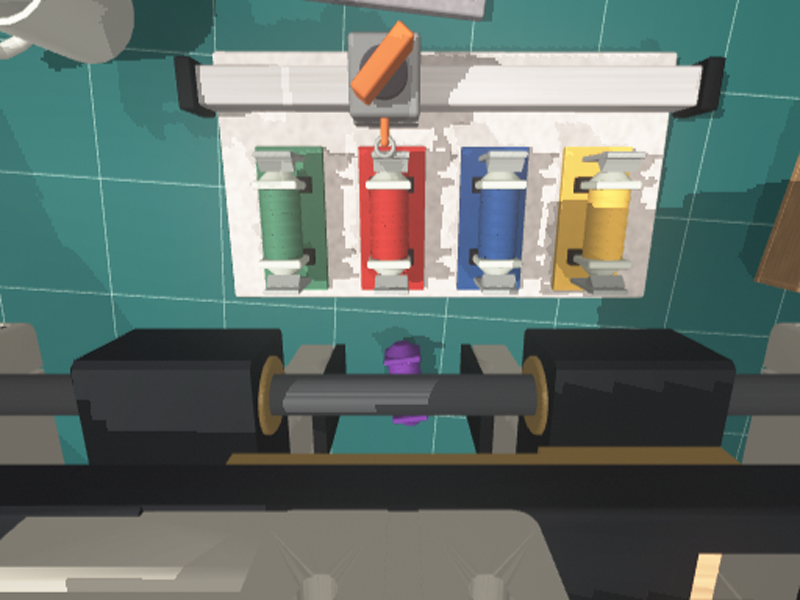

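The eye at (385,147) is over the red bay and the knob bar is turned back. All four spools are in. Numerical check next.

```bash
python3 - <<'E'
from h import *
import pickle
f=pickle.load(open('w10.pkl','rb'));k=.64
e=ray(f,385*k,147*k,.076);B=np.array([.5625,.0538]);d=e[:2]-B
print('eye y in red',-np.sin(.067)*d[0]+np.cos(.067)*d[1])
a,b=ray(f,405*k,28*k,.112),ray(f,361*k,97*k,.112);d=a-b;print('clamp',np.arctan2(d[1],d[0])-.067+.75)
Y=np.array([-np.sin(.067),np.cos(.067)]);X=np.array([Y[1],-Y[0]])
bays={'green':(.5574,.1343),'red':B,'blue':(.5679,-.0266),'yellow':(.5732,-.1067)}
for c,b in bays.items():
    p=proj(f,[b[0],b[1],.052]);u,v=map(int,p)
    box=(u-22,v-40,u+22,v+40)
    # expected thread extremes at seat height: top line ends x=+-25, z=.066
    E=[proj(f,[*(np.array(b)+s*.025*X),.066]).round(0) for s in(1,-1)]
    E2=[proj(f,[*(np.array(b)+s*.025*X),.076]).round(0) for s in(1,-1)]
    ua=int((E[0][0]+E[1][0])/2)
    col=cv2.cvtColor(f['color'],cv2.COLOR_RGB2HSV)[:,ua,1]
    seg=np.where(col[v-40:v+40]>(60 if c=='green' else 100))[0]+v-40
    run=max(np.split(seg,np.where(np.diff(seg)>2)[0]+1),key=len)
    print(c,'exp seated',E[0],E[1],'10mm high',E2[0],E2[1],'seen',run[0],run[-1])
E
```

```text
eye y in red 0.0025769104243683733
clamp 0.12957228441951818
green exp seated [176. 120.] [179. 165.] 10mm high [173. 120.] [177. 167.] seen 122 165
red exp seated [249. 120.] [250. 166.] 10mm high [249. 120.] [249. 167.] seen 121 166
blue exp seated [323. 120.] [320. 166.] 10mm high [325. 120.] [322. 167.] seen 121 165
yellow exp seated [396. 120.] [391. 166.] 10mm high [400. 120.] [395. 167.] seen 121 166
```

```bash
python3 -c "
from h import *
print(order.job_done())"
```

```text
the job is handed in; nothing more can be done
None
```

I handed the job in at about 38 s: both empty spools are in the bin, all four full spools are in their own colour's bays, and the guide's eye is about 3 mm from the middle of the red bay with the clamp tight (about 0.13 rad); the hand-in gave no verdict.

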